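# Swing the bench magnifier over the silver ring

## Task

Swing the arm of the bench magnifier round by its red knob until the lens is centred over the silver ring, and leave it standing there. The silver ring and the gold ring must stay lying where they are on their blocks.

Things in the scene. Friction and masses are not known exactly. Their poses are not given: they have to be found in the camera images.
- lens (a point): Centre of a bench magnifier's clear lens (90 mm, black rim 100 mm across, 13 mm high), 130 mm above the bench, at the end of a level arm. The arm turns only about the upright post of a grey stand (fixed; foot 116 mm, top 148 mm high) beyond the rings. Frame turns with the arm: x points from the lens centre along the arm to the post's axis, 200 mm away; z up. Stops 80 degrees to either side.
- knob (a point): Grip point of the arm's upright red round knob, 165 mm above the bench, 140 mm from the post's axis, 60 mm from the lens centre (x +60, z +35 mm in the lens frame; same axes). Knob 15 mm thick, top at 182 mm; dark collar 24 mm across at its foot up to 139 mm; arm 14 mm wide, upper face at 134 mm. The arm's joint is stiff (0.3 N m, some 2 N at the knob) and stays where it is left.
- silver_ring: Silver-white ring blank, 22 mm across, 8 mm high, lying flat and loose on a small brown refractory block (37 x 45 x 28 mm, loose) under the lens's path, its centre within 10 mm of the circle that the lens centre travels. Origin: centre of its underside, 28 mm above the bench.
- gold_ring: Bystander: yellow gold ring blank, 21 mm across, 8 mm high, lying flat and loose on another such block (37 x 51 x 26 mm), elsewhere under the lens's path; a white flux dish (68 mm across, 28 mm high) stands at a third place there. Origin: centre of its underside, 26 mm above the bench.

How it is judged:
By the outcome, as a careful person would: the job done as asked, in the order asked, and still so for the second after the job is handed in, with the robot touching nothing.
It also fails if it takes over 40 s, if anything falls off the work surface, if the arm or the gripper's body presses on something with over 40 N, if the wrist force passes 120 N, or if a joint passes its speed limit or range.

## Robot

A 6-joint arm with a two-finger parallel gripper is mounted at the origin on a cart in front of the work surface, level with it; the furniture and walls round the work are solid. World frame = base frame: x ahead of the robot, y to its left, z up, the work surface at z = 0. Lengths are in m, angles in rad, forces in N, time in s.
With the tool pointing down it reaches from about 0.425 to 0.95 m from the base axis. Payload 3.5 kg.
Tool frame: the origin (TCP) lies midway between the tips of the shut fingers; the grasp point (between the pads) lies 19 mm behind it (ctrl.pinch_z is the distance from the TCP to the grasp point, in m); z points along the fingers, y is the line along which they close (so a half turn about z gives the same grasp; the last joint's range is limited). The gripper opens to 85 mm and grips with 20 to 120 N. Pads are 22 mm wide; open, the fingers measure 114 mm over their backs; the gripper's body (76 mm by 85 mm) begins 54 mm behind the grasp point. The pads swing forward as they close: fully open they stand 13 mm farther back than shut.
Start: joints at [-1.276, 0.286, 1.577, -0, 1.279, -0.15], TCP at [0.29, -0.609, 0.231] pointing down, gripper open.
Joint ranges: [-2.77, 2.77], [-0.9, 2.22], [0.21, 2.48], [-1.53, 4.67], [0.24, 2.81], [-2.84, 2.84]. Speed limits (rad/s): [2.79, 2.79, 3.14, 3.14, 3.14, 3.14].

## Interface

Orientations are given as a unit quaternion [x, y, z, w].
In Python, from plant import get_state, viewer, sign_off, ctrl gives the robot as it stands. The module is installed in compiled form; this text tells all that it offers.
- The arm moves only by the shell command python3 -m handwheel 'ROWS' [FORCE]. ROWS is JSON, a list that holds one entry, the list of rows, each a list of 5 numbers: the finger opening in m, from 0 to 0.0854, then the shift along the tool's x, y, z in m, then the turn about the tool's z in degrees. In form: [[[claw, x, y, z, spin], ...]]. A call has 1 to 12 rows; each row shifts and turns the commanded pose from where the row before left it, along the tool's axes as they then stand; what a row does not reach is not made up. A row lasts 1/12 s, in which the tool goes at most 41.7 mm and 7.16 degrees, less where a joint would pass 70% of its speed; a pose out of reach is approached as far as the arm can. A call is refused whole if a number of a shift passes 0.0417 or a number of a turn 7.16, either way. A call with a gripper value outside its range is refused whole. The fingers move at their own pace and stop on an object; FORCE is the grip in N (left out, the last holds). Time passes only in rows, so rows that do not move let the fingers close. It gives the time, the measured TCP pose, the force, the opening and the grip force at its end, in the units of the state.
- get_state(): the state, without advancing time (a new reading comes with each control period).
- viewer.read_camera(name): name is "scene" or "top" or "wrist"; returns the picture (480x640x3 uint8, blue, green, red); there is no depth.
- viewer.camera_params(name): a dict with "fov_y" (degrees; the focal length in pixels is half the picture's height over the tangent of half this angle, whatever the lens; pixels are square), "cx", "cy" (the principal point, pixels), "xyz" and "attitude" of the camera in the world; the wrist camera has in their place "hand_eye" (4x4, takes a point from camera to tool coordinates, whose origin is the TCP and whose axes are the flange's). Camera axes: x right, y up, looking along -z (the intrinsics and any distortion apply to the point x, -y, -z); pixel columns grow to the right and rows downward; lengths in m; the calibration is good to about 2 mm. A picture is of the moment at which its call begins: read the wrist's pose just before it. camera_params takes no time and is no camera call.
- sign_off(): hands the job in; it is judged then, once.
Trained networks look in the newest picture that a camera, given by its name, has taken for a name from the list of things; names that differ only in an ending like _2 or _b are one class to them, and where a whole thing is asked for, a point or a joint stands for the part that bears it (a point fixed in the world has none). Each returns a list of dicts, best first, with "confidence" (0 to 1); they miss things now and then, are a little off and sometimes report something else, mostly with a low value. They report only what shows in the picture. A call takes as long as a camera call.
- viewer.look_for(camera, name): "extent" ([left, top, width, height] as shares, 0 to 1, of the picture: columns of its width, rows of its height, round what is visible of it).
- viewer.outline_of(camera, name): "mask" (480x640 bool, what is visible of it) and "extent" ([left, top, width, height] as shares, 0 to 1, of the picture: columns of its width, rows of its height, round what is visible of it).
- viewer.pinpoint(camera, name): "xy" ([column, row] as shares, 0 to 1, of the picture: columns of its width, rows of its height: a listed point, or the origin of a listed thing).
The state is a dict: "time": time; "qpos": joint angles; "dq": joint speeds; "joint_efforts": joint torques, N m; "eef_pos": TCP position; "tcp_rot": TCP orientation; "contact_force": force on the tool from outside, world axes, zero at the start; "wrist_torque": the same for the moment, N m; "opening": opening from 0.0 (shut) to 1.0 (fully open); "finger_force": force on a finger pad.
Only numpy, scipy, OpenCV 4.12 (cv2) and the standard library are available. Lean on these libraries where they do the work, as an engineer would, in place of code of your own. Each camera call takes 0.05 s, during which the arm holds its last target. There are 200 camera calls.

## Working session

There is one attempt and no reset: what is moved stays moved. The work goes in short steps, Python scripts to look and compute and a shell command to move; the robot and the scene stay as the last step left them, time stands still between calls to the robot, and variables do not carry over. Pictures are saved under pics/ and viewed, at most 10 in all, crops included, and the job is handed in when it is done.

```bash
mkdir -p pics
cat > h.py <<'E'
import numpy as np, cv2
from scipy.spatial.transform import Rotation as R
from plant import get_state, viewer, ctrl
def ray(cam,uv,st=None):
    p=viewer.camera_params(cam); f=240/np.tan(np.radians(p["fov_y"])/2)
    d=np.array([(uv[0]-p["cx"])/f,-(uv[1]-p["cy"])/f,-1.])
    if "hand_eye" in p:
        H=np.array(p["hand_eye"]); r=R.from_quat(st["tcp_rot"]); 
        return r.apply(H[:3,3])+st["eef_pos"], r.apply(H[:3,:3]@d)
    a=np.array(p["attitude"]); 
    r=R.from_quat(a) if a.size==4 else R.from_matrix(a.reshape(3,3))
    return np.array(p["xyz"]),r.apply(d)
def at(cam,uv,z,st=None):
    o,d=ray(cam,uv,st); return o+d*(z-o[2])/d[2]
E
python3 - <<'E'
from h import *
for c in("scene","top","wrist"):
    print(c,viewer.camera_params(c))
for c in("scene","top"):
    cv2.imwrite(f"pics/{c}.png",viewer.read_camera(c))
    for n,z in(("lens",.13),("knob",.165),("silver_ring",.028),("gold_ring",.026)):
        for r in viewer.pinpoint(c,n)[:2]:
            uv=np.array(r["xy"])*[640,480]; print(c,n,round(r["confidence"],2),uv.round(1),at(c,uv,z).round(4))
s=get_state();print(s)
E
```

```text
scene {'fov_y': 45.381814517372646, 'cx': 310.7101772523893, 'cy': 239.63201162941456, 'xyz': array([-0.11137053, -0.4825109 ,  0.56994877]), 'attitude': array([ 0.44229935, -0.23332016, -0.3985456 ,  0.76882664])}
top {'fov_y': 47.79438656556929, 'cx': 311.0629003011454, 'cy': 234.7196011835866, 'xyz': array([ 0.36744249, -0.06284578,  0.99594891]), 'attitude': array([-0.04953561,  0.04530912,  0.71181958, -0.69914676])}
wrist {'fov_y': 71.12419560197542, 'cx': 322.528281463882, 'cy': 237.5963826491178, 'hand_eye': array([[-2.89185447e-04,  9.47751590e-01,  3.19009153e-01,
         8.24926976e-02],
       [ 9.99999461e-01, -4.39100201e-05,  1.03696424e-03,
        -1.55562056e-03],
       [ 9.96792204e-04,  3.19009281e-01, -9.47751067e-01,
        -1.42487956e-01],
       [ 0.00000000e+00,  0.00000000e+00,  0.00000000e+00,
         1.00000000e+00]])}
scene lens 0.64 [459.3 286.5] [ 0.5278 -0.2828  0.13  ]
scene knob 0.84 [435.9 245. ] [ 0.5542 -0.2325  0.165 ]
scene silver_ring 0.68 [256.1 292. ] [0.4682 0.0277 0.028 ]
scene gold_ring 0.74 [354.3 354. ] [ 0.4341 -0.1798  0.026 ]
top
[... 299 characters left out ...]
y([-1.27598878e+00,  2.86357232e-01,  1.57674665e+00,  2.89740371e-05,
        1.27859871e+00, -1.49982329e-01]), 'dq': array([ 2.73730320e-04, -1.97485926e-03, -1.04641681e-03, -8.49123181e-04,
       -5.27709589e-05, -8.46589919e-04]), 'joint_efforts': array([-2.54194774e-04, -4.05463064e+01, -2.92556530e+01, -1.40719030e-04,
        1.13682192e-03,  2.02800059e-06]), 'eef_pos': array([ 0.29046509, -0.60927027,  0.23126137]), 'tcp_rot': array([ 9.75372924e-01,  2.20562137e-01,  9.85943525e-06, -5.58281916e-05]), 'contact_force': array([-0.43014505, -0.07134666,  0.06359315]), 'wrist_torque': array([ 0.01243371,  0.01725268, -0.00494444]), 'finger_force': 0.0, 'opening': 0.9986166261544193}
```

View pics/scene.png

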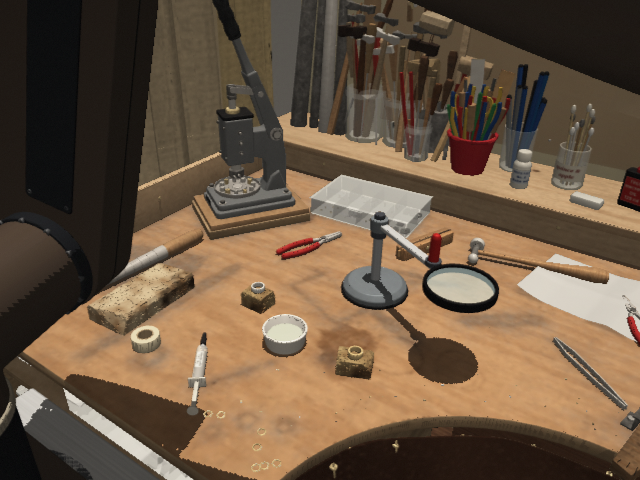

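View pics/top.png

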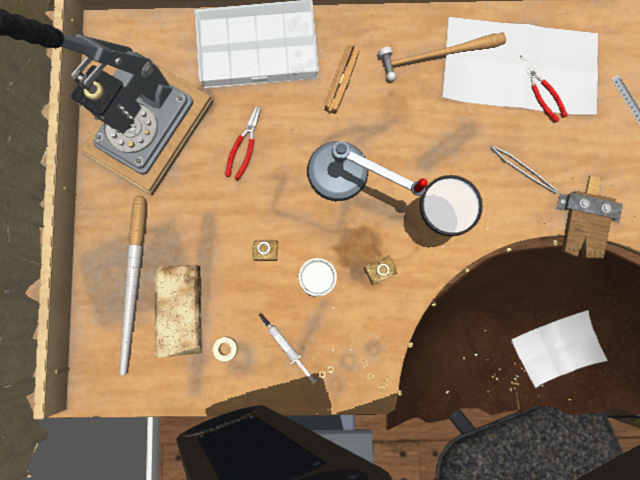

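The silver ring is on the left block, at scene (258,288) and top (264,248). The gold ring is on the right block at scene (354,352) and top (382,268). The dish sits between them, the post top is near top (341,150), and the lens is at top (451,206). Next I'll refine these positions and check the ring colours.

Run:
```python
from h import *
ims={c:viewer.read_camera(c) for c in("scene","top")}
for c in ims:
    for n,z in(("silver_ring",.032),("gold_ring",.030),("lens",.13),("knob",.165)):
        r=viewer.outline_of(c,n)
        if not r: continue
        m=r[0]["mask"]; ys,xs=np.nonzero(m); e=np.array(r[0]["extent"])*[640,480,640,480]
        bc=e[:2]+e[2:]/2
        px=ims[c][m]; br=px[px.sum(1)>np.percentile(px.sum(1),60)].mean(0)
        print(c,n,round(r[0]["confidence"],2),e.round(),at(c,bc,z).round(4),"bgr",br.round())
print("post top guess",at("top",(341.5,150),.148),at("scene",(379,217),.148))
cv2.imwrite("pics/t2.png",cv2.resize(ims["top"][120:310,240:500],None,fx=3,fy=3,interpolation=cv2.INTER_CUBIC))
cv2.imwrite("pics/s2.png",cv2.resize(ims["scene"][190:390,230:510],None,fx=2.85,fy=2.85,interpolation=cv2.INTER_CUBIC))
```

```text
scene silver_ring 0.63 [249. 285.  17.  10.] [0.4708 0.0271 0.032 ] bgr [151. 166. 175.]
scene gold_ring 0.63 [348. 344.  14.  17.] [ 0.4331 -0.1816  0.03  ] bgr [112. 163. 191.]
scene lens 0.91 [370. 212. 130. 101.] [ 0.5644 -0.2308  0.13  ] bgr [176. 195. 202.]
scene knob 0.7 [370. 210. 130. 103.] [ 0.5128 -0.2507  0.165 ] bgr [176. 195. 202.]
top gold_ring 0.57 [386. 265.   4.   4.] [ 0.4377 -0.1943  0.03  ] bgr [241. 252. 247.]
top lens 0.61 [331. 142. 155.  95.] [ 0.5567 -0.2181  0.13  ] bgr [237. 241. 245.]
top knob 0.97 [330. 142. 154.  96.] [ 0.5479 -0.2106  0.165 ] bgr [236. 241. 245.]
post top guess [ 0.61896873 -0.11027303  0.148     ] [ 0.61057518 -0.11214319  0.148     ]
```

View pics/t2.png

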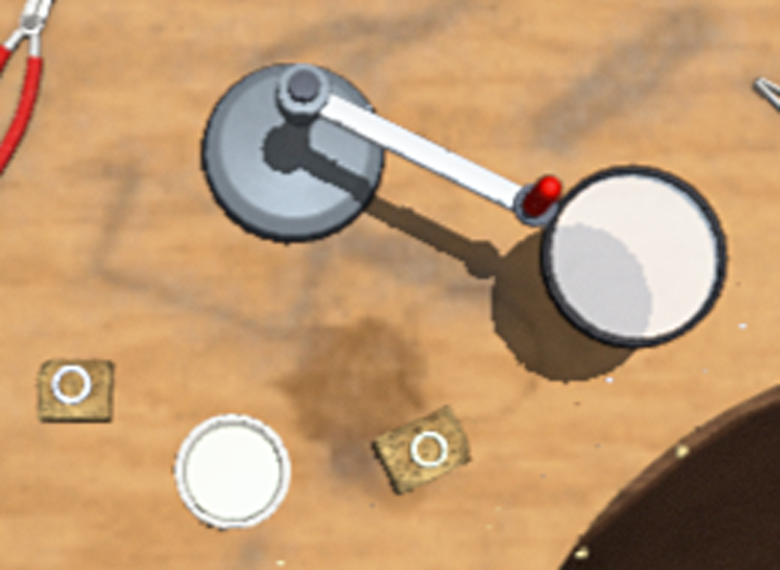

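View pics/s2.png

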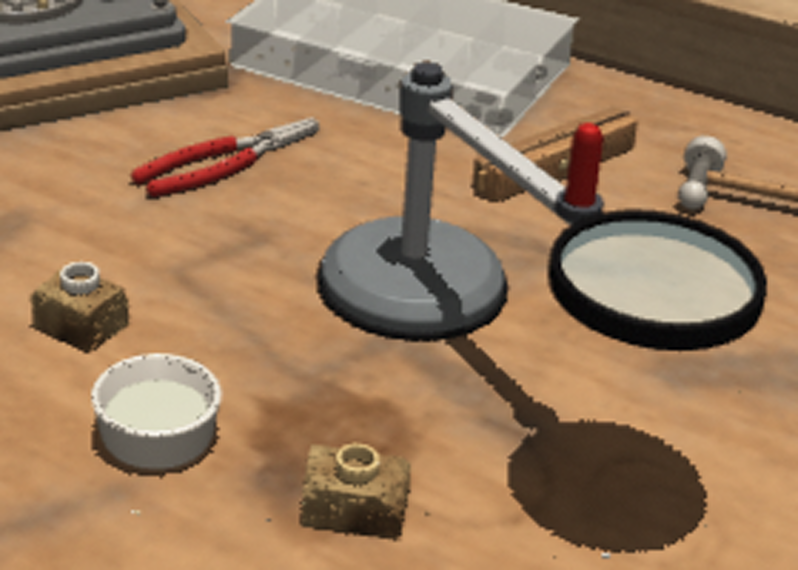

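The white ring is on the left block and the yellow one on the right, so the network names are correct. Pixels read from the crops:

| Feature | top | scene |
|---|---|---|
| silver rim | (263.7,248) | (258.1,285.4) |
| lens | (451,205.3) | (460.5,287.5) |
| post cap | (340.7,148) | (380.5,214) |

Run:
```python
from h import *
def T(u,v,z): return at("top",(240+(u-1)/3,120+(v-1)/3),z)
def S(u,v,z): return at("scene",(230+(u-1.)/2.85,190+(v-1.)/2.85),z)
def sh(n,*a): print(n,*[x[:2].round(4) for x in a])
sh("silver",T(71,384,.036),S(80,271,.036))
sh("gold",T(430,449,.034),S(357,458,.034))
sh("lens",T(633,256,.1365),S(657,276,.1365))
sh("postcap",T(302,84,.148),S(428,72,.148))
sh("foot",T(292.5,152,.006),S(413,275,.006))
sh("knobtop",T(549,182,.182),S(588,126,.182))
sh("dish",T(233,471,.028))
for nm,f in(("T",T),("S",S)):
    L=(f(633,256,.1365) if nm=="T" else f(657,276,.1365))[:2]; P=(f(302,84,.148) if nm=="T" else f(428,72,.148))[:2]
    r=(f(71,384,.036) if nm=="T" else f(80,271,.036))[:2]
    an=lambda v:np.degrees(np.arctan2(v[1],v[0]))
    print(nm,"LP",np.linalg.norm(L-P),an(L-P),"RP",np.linalg.norm(r-P),an(r-P))
```

```text
silver [0.4754 0.0273] [0.477  0.0311]
gold [ 0.4331 -0.1848] [ 0.4331 -0.181 ]
lens [ 0.5277 -0.2843] [ 0.519  -0.2867]
postcap [ 0.6229 -0.1085] [ 0.6176 -0.1097]
foot [ 0.622  -0.1091] [ 0.6238 -0.1067]
knobtop [ 0.5585 -0.2317] [ 0.5544 -0.2304]
dish [ 0.4225 -0.0681]
T LP 0.1999325290391841 -118.43757413335075 RP 0.20047771159771915 137.3659300737244
S LP 0.20258139611290238 -119.12421634690442 RP 0.19903069224927103 134.95117543968783
```

```bash
python3 -m handwheel '[[[0.085,0,0,0,-6],[0.085,0,0,0,-6],[0.085,0,0,0,-6],[0.085,0,0,0,-6],[0.085,0,0,0,-6],[0.085,0,0,0,-6],[0.085,0.03,0.004,0,0],[0.085,0.03,0.004,0,0],[0.085,0.03,0.004,0,0],[0.085,0.03,0.004,0,0],[0.085,0.03,0.004,0,0],[0.085,0.03,0.004,0,0]]]' 20
python3 -m handwheel '[[[0.085,0.03,0.004,0,0],[0.085,0.03,0.004,0,0],[0.085,0.03,0.004,0,0],[0.085,0.03,0.004,0,0],[0.085,0.03,0.004,0,0],[0.085,0.03,0.004,0,0],[0.085,0.03,0.004,0,0],[0.085,0,0,0,0],[0.085,0,0,0,0]]]'
cat > k.py <<'E'
from h import *
s=get_state(); y=np.degrees(R.from_quat(s["tcp_rot"]).as_matrix()[:2,0]@[1,1j]); X=R.from_quat(s["tcp_rot"]).as_matrix()
print("t",s["time"],"tcp",s["eef_pos"].round(4),"yaw",np.degrees(np.arctan2(X[1,0],X[0,0])).round(1),"q6",np.degrees(s["qpos"][5]).round(1),"F",s["contact_force"].round(1),"open",round(s["opening"],3),s["finger_force"])
E
sed -i 's/ y=np.degrees(R.from_quat(s\["tcp_rot"\]).as_matrix()\[:2,0\]@\[1,1j\]);//' k.py
python3 - <<'E'
from k import *
im=viewer.read_camera("wrist"); cv2.imwrite("pics/w1.png",im)
for n,z in(("knob",.165),("lens",.13)):
    for r in viewer.pinpoint("wrist",n)[:2]:
        uv=np.array(r["xy"])*[640,480]; p=at("wrist",uv,z,s); print(n,r["confidence"],uv,p.round(4),"tool d",(X.T@(p-s["eef_pos"])).round(4))
E
```

```text
time: 2.0
eef_pos: [0.3981, -0.4614, 0.2315]
tcp_rot: [0.86, 0.511, 0.0, 0.0]
contact_force: [1.7, 0.2, 0.1]
opening: 0.996
finger_force: 0.0
time: 2.75
eef_pos: [0.5231, -0.2902, 0.2315]
tcp_rot: [0.859, 0.512, -0.0, 0.0]
contact_force: [0.6, -0.7, -0.3]
opening: 0.991
finger_force: 0.0
t 2.75 tcp [ 0.5231 -0.2902  0.2315] yaw 61.7 q6 -10.4 F [ 0.6 -0.7 -0.3] open 0.991 0.0
knob 0.89 [330.496 151.824] [ 0.5584 -0.2322  0.165 ] tool d [0.0679 0.0036 0.0664]
```

View pics/w1.png

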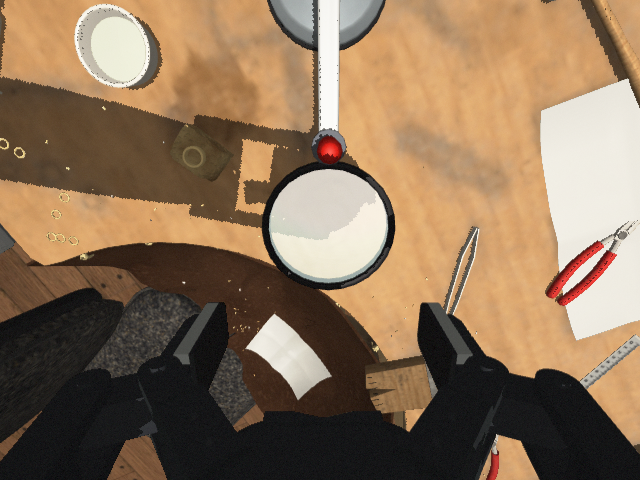

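The picture shows the knob at (330,150), with the arm running straight up along tool x. The knob is 67 mm ahead, and I'll aim for TCP z of about 0.149.

```bash
python3 -m handwheel '[[[0.085,0.033,0.0015,0,0],[0.085,0.033,0.0015,0,0],[0.085,0,0,0,0],[0.085,0,0,0.027,0],[0.085,0,0,0.027,0],[0.085,0,0,0.027,0],[0.085,0,0,0,0]]]'
python3 -m handwheel '[[[0.04,0,0,0,0],[0.03,0,0,0,0],[0.02,0,0,0,0],[0.012,0,0,0,0],[0.008,0,0,0,0],[0.005,0,0,0,0],[0.005,0,0,0,0],[0.005,0,0,0,0],[0.005,0,0,0,0]]]' 40
python3 k.py
```

```text
time: 3.48
eef_pos: [0.5523, -0.2341, 0.1437]
tcp_rot: [0.86, 0.51, -0.003, -0.005]
contact_force: [-1.1, -0.4, -0.8]
opening: 1.0
finger_force: 0.0
time: 4.23
eef_pos: [0.5571, -0.2353, 0.1518]
tcp_rot: [0.859, 0.511, 0.0, 0.001]
contact_force: [-2.1, -0.9, 6.3]
opening: 0.153
finger_force: 39.3
t 4.2333 tcp [ 0.5571 -0.2353  0.1518] yaw 61.5 q6 -4.0 F [-2.1 -0.9  6.3] open 0.153 39.32601138018072
```

```bash
python3 -m handwheel '[[[0.005,0.0001,-0.005,0,2],[0.005,0.0005,-0.0124,0,5],[0.005,0.0005,-0.0124,0,5],[0.005,0.0005,-0.0124,0,5],[0.005,0.0005,-0.0124,0,5],[0.005,0.0002,-0.0075,0,3],[0.005,0,0,0,0]]]' 30
python3 k.py
```

```text
time: 4.82
eef_pos: [0.5096, -0.1943, 0.1518]
tcp_rot: [0.95, 0.313, 0.0, 0.001]
contact_force: [-3.5, -0.4, 7.1]
opening: 0.16
finger_force: 39.5
t 4.8167 tcp [ 0.5096 -0.1943  0.1518] yaw 36.4 q6 22.1 F [-3.5 -0.4  7.1] open 0.16 39.454095074906945
```

```bash
python3 -m handwheel '[[[0.005,0.0002,-0.006,0,2.5],[0.005,0.0005,-0.0124,0,5],[0.005,0.0005,-0.0124,0,5],[0.005,0.0005,-0.0124,0,5],[0.005,0.0005,-0.0124,0,5],[0.005,0.0005,-0.0124,0,5],[0.005,0.0005,-0.0124,0,5],[0.005,0.0005,-0.0124,0,5],[0.005,0.0005,-0.0124,0,5],[0.005,0.0005,-0.0124,0,5],[0.005,0.0002,-0.006,0,2.5],[0.005,0,0,0,0]]]'
python3 k.py
```

```text
time: 5.82
eef_pos: [0.4852, -0.0758, 0.1518]
tcp_rot: [0.993, -0.118, -0.001, -0.0]
contact_force: [-5.4, 3.4, 10.4]
opening: 0.154
finger_force: 39.8
t 5.8167 tcp [ 0.4852 -0.0758  0.1518] yaw -13.5 q6 82.8 F [-5.4  3.4 10.4] open 0.154 39.812011728063226
```

```bash
python3 -m handwheel '[[[0.005,0.0002,-0.006,0,2.5],[0.005,0.0005,-0.0124,0,5],[0.005,0.0005,-0.0124,0,5],[0.005,0.0005,-0.0124,0,5],[0.005,0.0005,-0.0124,0,5],[0.005,0.0002,-0.0075,0,3],[0.005,0,0,0,0]]]'
cat > m.py <<'E'
from k import *
import sys
def go(tag):
    for c in("wrist","scene","top"):
        im=viewer.read_camera(c); cv2.imwrite(f"pics/{c}{tag}.png",im)
        for n,z in(("lens",.13),("knob",.165),("silver_ring",.028)):
            for r in viewer.pinpoint(c,n)[:1]:
                uv=np.array(r["xy"])*[640,480]; print(c,n,round(r["confidence"],2),uv.round(1),at(c,uv,z,s).round(4))
E
python3 - <<'E'
from m import *
go("a")
pts=np.array([[.5571,-.2353],[.5096,-.1943],[.4852,-.0758],s["eef_pos"][:2]])
A=np.c_[2*pts,np.ones(4)]; q=np.linalg.lstsq(A,(pts**2).sum(1),rcond=None)[0]
print("P fit",q[:2],np.sqrt(q[2]+q[:2]@q[:2]))
a=cv2.imread("pics/topa.png")[180:310,190:350]; b=cv2.imread("pics/scenea.png")[190:350,200:420]
cv2.imwrite("pics/ca.png",np.vstack([cv2.resize(a,(369,300)),cv2.resize(b,(369,268))]))
E
```

```text
time: 6.4
eef_pos: [0.5134, -0.0186, 0.1518]
tcp_rot: [0.942, -0.334, -0.002, -0.001]
contact_force: [-5.1, 5.6, 9.3]
opening: 0.159
finger_force: 39.8
t 6.4 tcp [ 0.5134 -0.0186  0.1518] yaw -39.1 q6 115.5 F [-5.1  5.6  9.3] open 0.159 39.76459524594247
wrist lens 0.7 [320.2 372.9] [0.4682 0.0214 0.13  ]
wrist knob 0.77 [324.8 315.5] [ 0.5142 -0.0192  0.165 ]
scene lens 0.86 [255.3 240.4] [0.4635 0.0199 0.13  ]
scene knob 0.6 [298.4 214.7] [ 0.5162 -0.0233  0.165 ]
scene silver_ring 0.68 [256.7 288.9] [0.4755 0.0325 0.028 ]
P fit [ 0.62468193 -0.10888687] 0.14333400170913863
```

View pics/wrista.png

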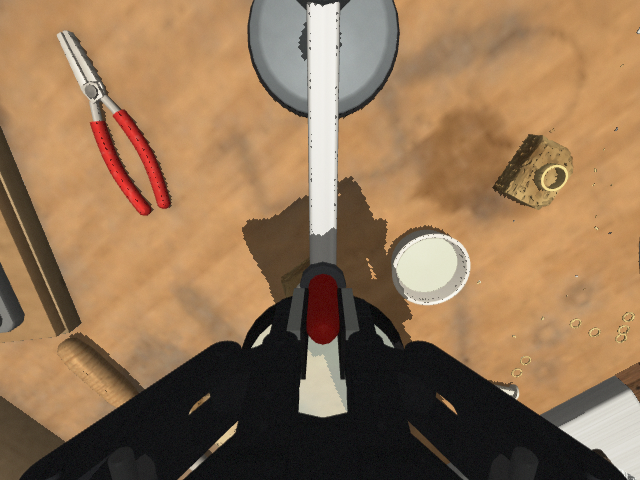

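View pics/scenea.png

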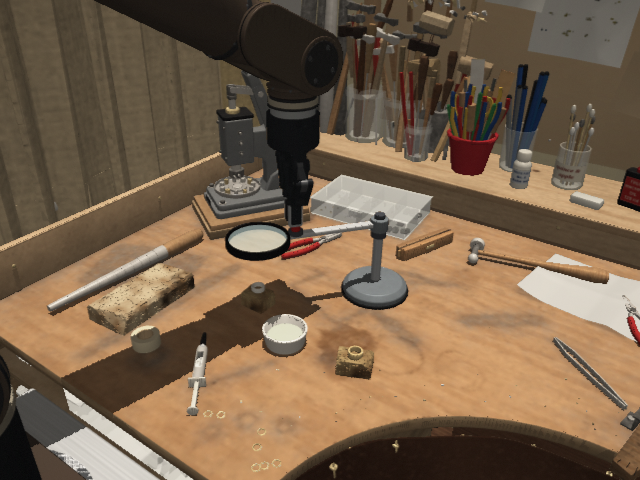

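The arm is at 140.9° and the target is about 137.0°, so I'll turn 3.9° more. Then I'll release and lift clear to check.

```bash
python3 -m handwheel '[[[0.005,0.0002,-0.0049,0,2],[0.005,0.0002,-0.0047,0,1.9],[0.005,0,0,0,0],[0.005,0,0,0,0]]]'
python3 k.py
python3 -m handwheel '[[[0.03,0,0,0,0],[0.05,0,0,0,0],[0.06,0,0,0,0],[0.06,0,0,0,0],[0.06,0,0,0,0],[0.06,0,0,-0.03,0],[0.06,0,0,-0.03,0],[0.06,0,0,-0.03,0],[0.06,0.035,0,-0.03,0],[0.06,0.035,0,-0.03,0],[0.06,0.035,0,0,0],[0.06,0,0,0,0]]]'
python3 - <<'E'
from m import *
go("b")
E
```

```text
time: 7.33
eef_pos: [0.5192, -0.0118, 0.1518]
tcp_rot: [0.931, -0.366, -0.002, -0.001]
contact_force: [-5.8, 5.7, 9.9]
opening: 0.153
finger_force: 39.8
t 7.3333 tcp [ 0.5192 -0.0118  0.1518] yaw -42.9 q6 120.2 F [-5.8  5.7  9.9] open 0.153 39.83107273466885
time: 8.33
eef_pos: [0.5957, -0.0849, 0.2963]
tcp_rot: [0.93, -0.367, 0.003, 0.001]
contact_force: [-1.0, 0.1, -0.6]
opening: 0.7
finger_force: 0.0
t 8.3333 tcp [ 0.5957 -0.0849  0.2963] yaw -43.1 q6 115.4 F [-1.   0.1 -0.6] open 0.7 0.0
wrist knob 0.8 [323.6 330.8] [ 0.52   -0.0137  0.165 ]
scene lens 0.63 [256.5 236.5] [0.4738 0.0261 0.13  ]
scene knob 0.69 [295.5 208.6] [ 0.5302 -0.0075  0.165 ]
scene silver_ring 0.5 [355.3 355.8] [ 0.4297 -0.1841  0.028 ]
```

View pics/wristb.png

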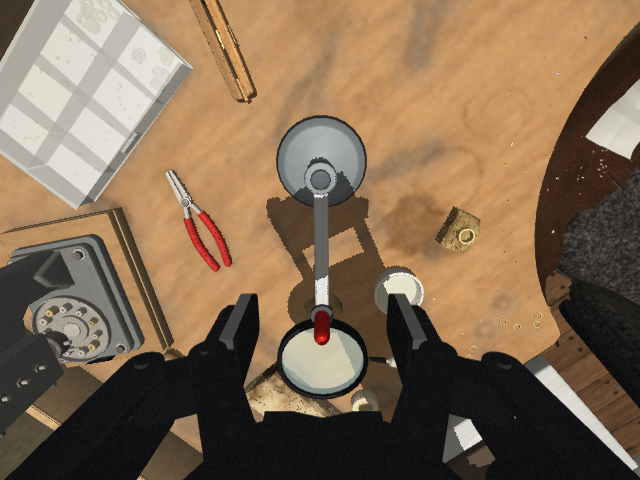

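The lens has stayed where I left it, at wrist (322,359), with the arm straight to the post at (320,178). The ring is hidden behind the arm and lens. I'll move aside so the wrist camera sees the ring past the rim.

```bash
python3 -m handwheel '[[[0.06,-0.01,0.025,0,0],[0.06,-0.014,0.035,0,0],[0.06,-0.014,0.035,0,0],[0.06,-0.014,0.035,0,0],[0.06,-0.014,0.035,0,0],[0.06,-0.014,0.035,0,0],[0.06,0,0,0,0],[0.06,0,0,0,0],[0.06,0,0,0,0]]]'
python3 - <<'E'
from m import *
go("c")
E
```

```text
time: 9.68
eef_pos: [0.3974, -0.1727, 0.295]
tcp_rot: [0.931, -0.366, 0.001, -0.0]
contact_force: [0.8, -0.5, 0.7]
opening: 0.703
finger_force: 0.0
t 9.6833 tcp [ 0.3974 -0.1727  0.295 ] yaw -42.9 q6 96.0 F [ 0.8 -0.5  0.7] open 0.703 0.0
wrist lens 0.55 [127.8 290.5] [0.4753 0.0283 0.13  ]
wrist knob 0.56 [ 94.5 244.6] [ 0.5195 -0.0158  0.165 ]
wrist silver_ring 0.69 [166.8 254.7] [0.4782 0.0328 0.028 ]
scene lens 0.67 [255.9 235.5] [0.4757 0.0289 0.13  ]
scene knob 0.93 [289.8 210.5] [ 0.5199 -0.0042  0.165 ]
scene silver_ring 0.53 [256.4 288.4] [0.4764 0.0339 0.028 ]
top lens 0.95 [258.2 240.2] [0.4771 0.0267 0.13  ]
top knob 0.55 [280.6 210.3] [ 0.519 -0.012  0.165]
```

View pics/wristc.png

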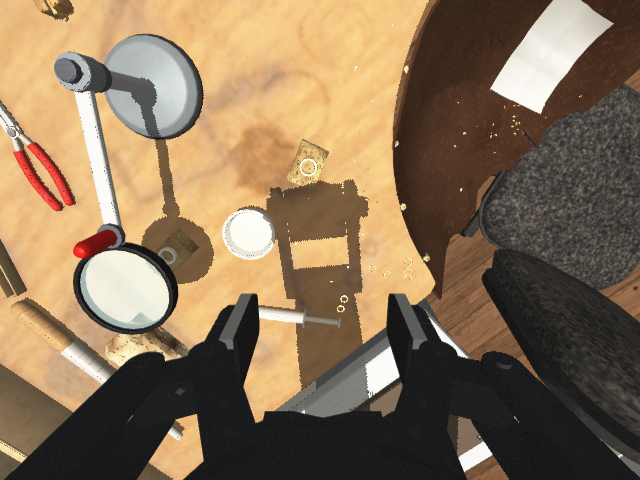

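Run:
```python
from m import *
a=cv2.imread("pics/wristc.png")[225:345,60:220]; a=cv2.resize(a,None,fx=5,fy=5,interpolation=cv2.INTER_CUBIC)
cv2.imwrite("pics/wc2.png",np.clip(a.astype(float)*1.6,0,255).astype(np.uint8))
```

```text
t 10.2833 tcp [ 0.3972 -0.1726  0.2945] yaw -42.9 q6 95.9 F [-0.4  0.1  0.1] open 0.705 0.0
```

View pics/wc2.png

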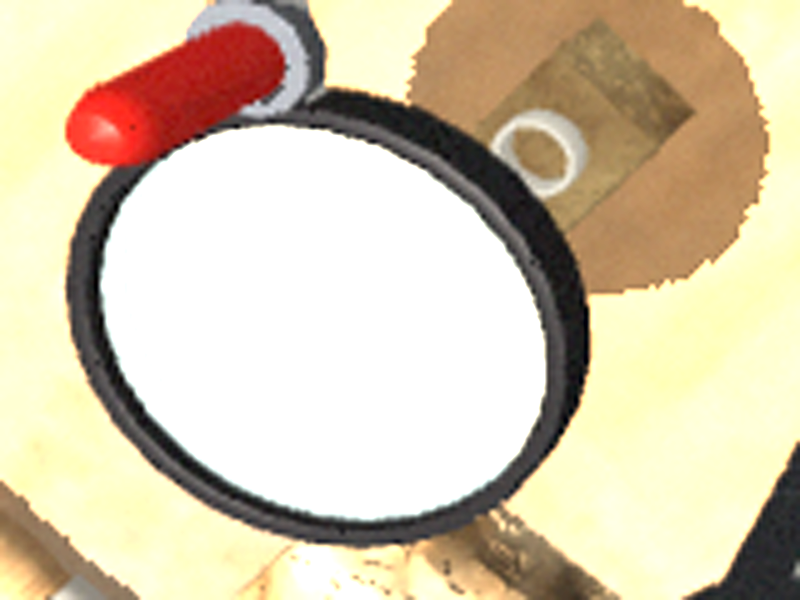

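Run:
```python
from m import *
W=lambda u,v,z: at("wrist",(60+(u-2)/5,225+(v-2)/5),z,s)[:2]
P=np.array([.6235,-.1087]); an=lambda v:np.degrees(np.arctan2(v[1],v[0])).round(2)
L=W(316,325,.1365); r=W(537,153,.036); print("lens",L,an(L-P),np.linalg.norm(L-P),"ring",r,an(r-P),np.linalg.norm(r-P))
# numeric check: project predicted rim circle to crop
p=viewer.camera_params("wrist");H=np.array(p["hand_eye"]);f=240/np.tan(np.radians(p["fov_y"])/2)
def pr(w):
    q=(X.T@(np.asarray(w).T-s["eef_pos"][:,None])).T; c=(q-H[:3,3])@H[:3,:3]
    return np.c_[p["cx"]-f*c[:,0]/c[:,2],p["cy"]+f*c[:,1]/c[:,2]]
t=np.linspace(0,6.283,200)
for nm,c,rad,z in(("rim",L,.05,.1365),("ring",r,.011,.036)):
    q=(pr(np.c_[c[0]+rad*np.cos(t),c[1]+rad*np.sin(t),z+0*t])-[60,225])*5+2; print(nm,q.min(0),q.max(0))
```

```text
t 10.2833 tcp [ 0.3972 -0.1726  0.2945] yaw -42.9 q6 95.9 F [-0.4  0.1  0.1] open 0.705 0.0
lens [0.47832282 0.02557333] 137.23 0.19775171945839667 ring [0.47644016 0.02808041] 137.07 0.20083694492808754
rim [58.49760227 88.78388439] [569.00803839 539.65634458]
ring [493.6680914  112.82394889] [580.22969617 192.52537945]
```

The lens is at 137.2° about the post and the ring at 137.1°, which is under 1 mm off along the arc. Both rings are undisturbed and the robot is clear, so I'm handing in.

```bash
python3 -c "
from plant import sign_off
print(sign_off())"
```

```text
the job is handed in; nothing more can be done
None
```

The lens now stands over the silver ring, by my last measurement within 1 mm along the arc and about 3 mm in all; both rings are still on their blocks, the gripper is clear, and the job was handed in at about 10.3 s of the 40 s (no verdict was shown).

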